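Clamp a door-hinge leaf in the jig

TASK

Using only the fingertips, push the hinge leaf along the jig plate until its straight edge sits flush against the fence, then push the clamp handle over past its dead point until it snaps down into lock and the clamp's foot holds the leaf. Nothing is to be picked up: slide the leaf, never lift it, and leave the tin, the knob and the grease fitting where they stand.

Things in the scene. Friction and masses are not known exactly. Their poses are not given: they have to be found in the camera images.
- jig: Fixed clamping jig: steel plate 150 (jig x) by 260 (jig y) by 18 mm thick, from jig y = -165 to +95 mm. Origin at bench level below the middle of the fence face; z up. The fence, 130 mm along jig x and 12 mm above the plate, has its face at jig y = 0, looking to jig -y; the leaf lies on the plate on that side and slides to jig +y to meet it. The clamp stands behind the fence at jig x = 0.
- leaf: Loose steel hinge leaf, flat on the jig plate, 0.4 to 0.65 kg, 110 (own x) by 95 mm (own y). Origin under its middle. Plate 6 mm thick; its straight edge at own y = +47.5 mm goes to the fence; barrel 16 mm in diameter along the back edge, own y = -47.5 to -31.5 mm, top 16 mm up. Starts 25 to 40 mm short of the fence, a little askew. Home: origin at jig y = -47.5 mm, axes parallel to the jig's.
- clamp_lever (a joint): Handle swing, rad. 0: open, leaning 0.10 rad from vertical to jig +y; grows as the handle goes over to jig +y and down (lean = 0.10 + value). A spring resists, at first by about 9 N square to the handle 115 mm from the pivot, less and less up to the dead point at 1.0; past it the handle snaps by itself to 1.35, the locked stop, almost level. Let go earlier, it springs back to 0.
- lever_pivot (a point): Axis of the clamp handle, which runs along jig x: at jig x = 0, y = +50 mm, 75 mm above the bench.
- lever_tip (a point): Centre of the rubber ball (26 mm in diameter) at the handle's end, 140 mm from the pivot. The rubber grip is 18 mm in diameter from 52 to 137 mm from the pivot; below it a steel bar 18 by 7 mm. The handle swings in the jig's y-z plane, out beyond the plate's jig +y edge.
- clamp_bar: Hold-down bar, origin at its pivot (jig y = +24 mm, 50 mm above the bench), 80 mm long to jig -y over the fence; a spindle with a rubber foot 20 mm in diameter hangs 68 mm out. Open, it stands 0.96 rad above level: tip about 120 mm above the bench at jig y = -22 mm, foot at about jig y = -37 mm, 90 mm up. The handle swings it down; locked, the foot presses the leaf at jig y = -44 mm.
- tin: Bystander: open steel tin of rivets, 80 mm in diameter, 85 mm tall, standing beside the jig; origin at the centre of its base.
- knob: Bystander: brown bakelite knob, 40 mm in diameter, 35 mm tall; origin at the centre of its base.
- fitting: Bystander: brass grease fitting, 22 mm in diameter, 34 mm tall; origin at the centre of its base.
There are look-alikes about, which are no part of the job. Of the things that look like the leaf, the middle-sized one is meant.

How it is judged (in metres and radians):
On the way, in this order (a step that is already met when the one before it is completed fails the run):
1. the leaf's straight edge is flush against the fence, the clamp still open (y of leaf in the frame of jig above -0.0505 m and angle between the x axis of leaf and the x axis of jig, either way round below 0.04 rad and value of joint clamp_lever below 0.5 rad), for 0.2 s.
2. the clamp handle is over its dead point and in lock (value of joint clamp_lever above 1.3 rad), for 0.2 s.
At the end, for the whole second after the job is handed in: The handle is locked (joint above 1.3 rad), the leaf lies flat on the plate at rest with its straight edge within 3 mm of the fence and within 0.04 rad of parallel, and the clamp's foot presses on it with more than 1 N (value of joint clamp_lever above 1.3 rad and y of leaf in the frame of jig between -0.0505 and -0.044 m and angle between the x axis of leaf and the x axis of jig, either way round below 0.04 rad and z of leaf in the frame of jig below 0.021 m and contact force between clamp_bar and leaf above 1 N and linear speed of leaf below 0.01 m/s); the robot touches nothing.
It fails at once if the leaf is lifted or tipped instead of slid (z of leaf in the frame of jig above 0.026 m or angle between leaf's own z axis and vertical above 0.15 rad).
It fails at once if the tin, the knob or the fitting is disturbed (distance of any of tin, knob, fitting from where it was at the start of the episode above 0.015 m).
It also fails if it takes over 53 s, if anything falls off the work surface, if the arm or the gripper's body presses on something with over 40 N, if the wrist force passes 120 N, or if a joint passes its speed limit or range.

ROBOT

A 6-joint arm with a two-finger parallel gripper is mounted at the origin on the work surface. World frame = base frame: x ahead of the robot, y to its left, z up, the work surface at z = 0. Lengths are in mm, angles in rad, forces in N, time in s.
With the tool pointing down it reaches from about 325 to 900 mm from the base axis. Payload 3.5 kg.
Tool frame: the origin (TCP) lies midway between the tips of the shut fingers; the grasp point (between the pads) lies 19 mm behind it (manip.grip_depth is the distance from the TCP to the grasp point, in mm); z points along the fingers, x is the direction in which the jaws open and shut, and the axes are right-handed (so a half turn about z gives the same grasp; the last joint's range is limited). The gripper opens to 85 mm and grips with 20 to 120 N. Pads are 22 mm wide; open, the fingers measure 114 mm over their backs; the gripper's body (76 mm by 85 mm) begins 54 mm behind the grasp point. The pads swing forward as they close: fully open they stand 13 mm farther back than shut.
Start: joints at [-1.3, 0.276, -0.026, 1.268, 0, 1.467], TCP at [228.21, -581.844, 231.313] pointing down, gripper open.
Joint ranges: [-3.12, 3.12], [-0.85, 1.88], [-1.08, 1.24], [-1.95, 2.15], [-1.57, 1.53], [-3.14, 3.14]. Speed limits (rad/s): [2.57, 2.57, 3.14, 3.14, 3.14, 3.14].

INTERFACE

Orientations are given as a unit quaternion [w, x, y, z].
In Python, from station import manip gives the robot as it stands.
- The arm moves only by the tool jog_arm, never from a script. Its argument "commands" is a list of rows, each a list of 5 numbers: the shift along the tool's x, y, z in cm, then the turn about the tool's z in degrees, then the opening in per cent of the stroke, from 0 (shut) to 100 (fully open). A call has 1 to 8 rows; each row shifts and turns the commanded pose from where the row before left it, along the tool's axes as they then stand; what a row does not reach is not made up. A row lasts 1/10 s, in which the tool goes at most 50 mm and 8.59 degrees, less where a joint would pass 70% of its speed; a pose out of reach is approached as far as the arm can. A call is refused whole if a number of a shift passes 5 or a number of a turn 8.59, either way. A call with a gripper value outside its range is refused whole. The fingers move at their own pace and stop on an object; "force" is the grip in N (left out, the last holds). Time passes only in rows, so rows that do not move let the fingers close. It gives the time, the measured TCP pose, the force and the opening at its end, in the units of the state.
- manip.state(): the state, without advancing time (a new reading comes with each control period).
- manip.snapshot(name): name is "side" or "top" or "wrist"; returns a dict with "color" (480x640x3 uint8, red, green, blue), "mtx" (3x3 intrinsics, pixels), "R" (3x3) and "t" (3): a world point X has camera coordinates R X + t. Camera axes: x right, y down, z forward; pixel columns grow to the right and rows downward; lengths in mm; the calibration is good to about 2 mm. The wrist camera is an equidistant fisheye: a pixel r from the principal point sees the ray r / f radians off the axis. A picture is of the moment at which its call begins. There is no depth.
- manip.sign_off(): hands the job in, once; it reports no verdict.
The state is a dict: "time_s": time; "joint_pos": joint angles; "qd": joint speeds; "tau": joint torques, N m; "eef_pos": TCP position; "tool_rot": TCP orientation; "force": force on the tool from outside, world axes, zero at the start; "wrist_torque": the same for the moment, N m; "width": opening from 0.0 (shut) to 1.0 (fully open).
Only numpy, scipy, OpenCV 4.12 (cv2) and the standard library are available. Lean on these libraries where they do the work, as an engineer would, in place of code of your own. Each camera call takes 0.05 s, during which the arm holds its last target. There are 200 camera calls.

## Working session

There is one attempt and no reset: what is moved stays moved. The work goes in short steps, Python scripts to look and compute and a tool call to move; the robot and the scene stay as the last step left them, time stands still between calls to the robot, and variables do not carry over. Pictures are saved under pics/ and viewed, about 8 in all and at most 12, crops included, and the job is handed in when it is done.

Besides the shell and the picture viewer there is one more tool, called after "Emit:" as name([rows], argument=value, ...), one row to a line, values as JSON. jog_arm: Moves the arm, as the interface text tells. Its arguments: {"type":"object","properties":{"commands":{"type":"array"},"force":{"type":"number"}},"required":["commands"]}

```bash
ls; mkdir -p pics; cat > h.py <<'E'
import numpy as np, cv2
from station import manip
def snap(n,f=None):
    s=manip.snapshot(n)
    if f: cv2.imwrite('pics/'+f,cv2.cvtColor(s['color'],cv2.COLOR_RGB2BGR))
    np.savez('cam_'+n+'.npz',**{k:np.array(s[k]) for k in('color','mtx','R','t')})
    return s
def load(n): return dict(np.load('cam_'+n+'.npz'))
def ray(s,u,v,fish=False):
    K=s['mtx'];x=(u-K[0,2])/K[0,0];y=(v-K[1,2])/K[1,1]
    if fish:
        r=np.hypot(x,y);d=np.array([x/r*np.sin(r),y/r*np.sin(r),np.cos(r)]) if r>1e-9 else np.array([0,0,1.])
    else: d=np.array([x,y,1.])
    R=np.array(s['R']);c=-R.T@np.array(s['t']).ravel();return c,R.T@d
def onz(s,u,v,z,fish=False):
    c,d=ray(s,u,v,fish);return c+d*(z-c[2])/d[2]
def proj(s,X):
    p=np.array(s['R'])@np.array(X,float)+np.array(s['t']).ravel();q=s['mtx']@(p/p[2]);return q[:2]
E
python3 - <<'E'
from h import *
np.set_printoptions(precision=2,suppress=True)
for n in('top','side'):
    s=snap(n,n+'0.png');c,_=ray(s,0,0);print(n,c,np.array(s['R'])[2],s['mtx'][0])
print(manip.state())
E
```

```text
pics
top [ 312.3    -5.58 1304.19] [ 0.18 -0.   -0.98] [618.14   0.   314.53]
side [ 299.7  -526.93  818.69] [ 0.29  0.57 -0.77] [494.25   0.   324.58]
{'time_s': 0.1, 'joint_pos': array([-1.3 ,  0.28, -0.03,  1.27,  0.  ,  1.47]), 'qd': array([ 0., -0.,  0., -0.,  0.,  0.]), 'tau': array([  0.  , -44.67,  29.61,   0.01,  -0.  ,   0.  ]), 'eef_pos': array([ 228.  , -581.15,  230.24]), 'tool_rot': array([-0.  ,  0.83, -0.56, -0.  ]), 'force': array([ 0.1 , -0.04, -0.3 ]), 'wrist_torque': array([ 0.  , -0.03, -0.01]), 'width': 0.9981845101860765}
```

View pics/top0.png

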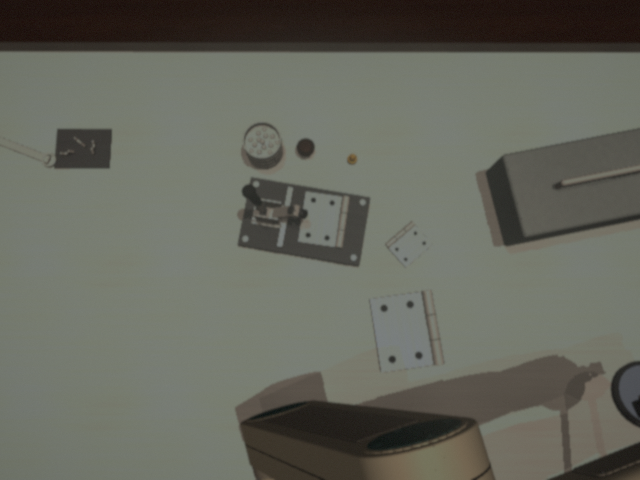

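View pics/side0.png

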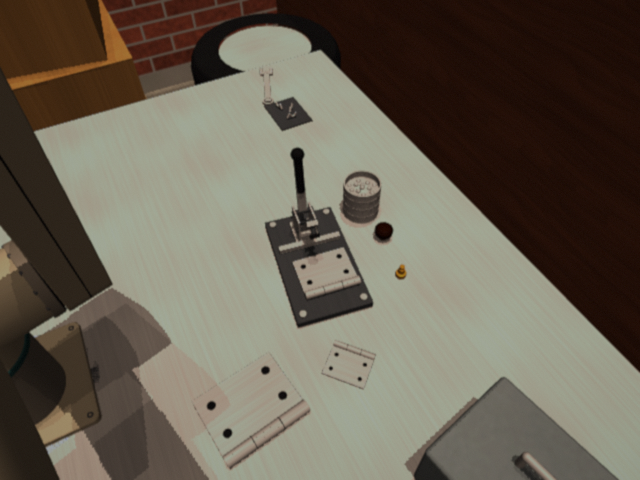

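The top view is +x up and +y left. Three things look like the leaf: the one on the jig plate at top px (322,218), a small one at (408,243) and a large one at (405,330). The middle-sized one is on the plate. The clamp handle is at (250,190), the tin at (262,145), the knob at (305,148) and the fitting at (352,159). Next I check the choice in a close crop and measure.

```bash
cat > m.py <<'E'
from h import *
np.set_printoptions(precision=1,suppress=True)
s=load('top');im=s['color'];g=cv2.cvtColor(im,cv2.COLOR_RGB2GRAY)
print('rows',g[200,225:380:3],g[240,230:380:3])
x0,y0=225,110
c=cv2.resize(im[y0:280,x0:450],None,fx=3.5,fy=3.5,interpolation=cv2.INTER_CUBIC)
c=cv2.convertScaleAbs(c,alpha=1.6)
cv2.imwrite('pics/crop0.png',cv2.cvtColor(c,cv2.COLOR_RGB2BGR))
for n,u,v in(('big',405,330),('small',408,243),('leaf',322,218)):
    a=onz(s,u,v,6);print(n,a)
E
python3 m.py
```

```text
rows [124 124 123 123 121 123 122  88  57  43  42  43  74  92 100  98  91  81
  74  65  97 122  84  65  65  62  80 122 120  60  84 123 124 122 123 106
 105 124 124  94 119 100  65  66  68 101 114  74  87 122 122 124] [124 123 123  70  89 118  82  64  67  65  64  63  64  65  63  65 110 122
  75  65  65  66  67 115 122 122 123 123 123 124 123 122  98 116 124 114
 113 113  71  66  68  67  67  68  75 122 123 124 124 122]
big [ 326.8 -193.9    6. ]
small [ 509.  -204.6    6. ]
leaf [562.6 -22.    6. ]
```

View pics/crop0.png

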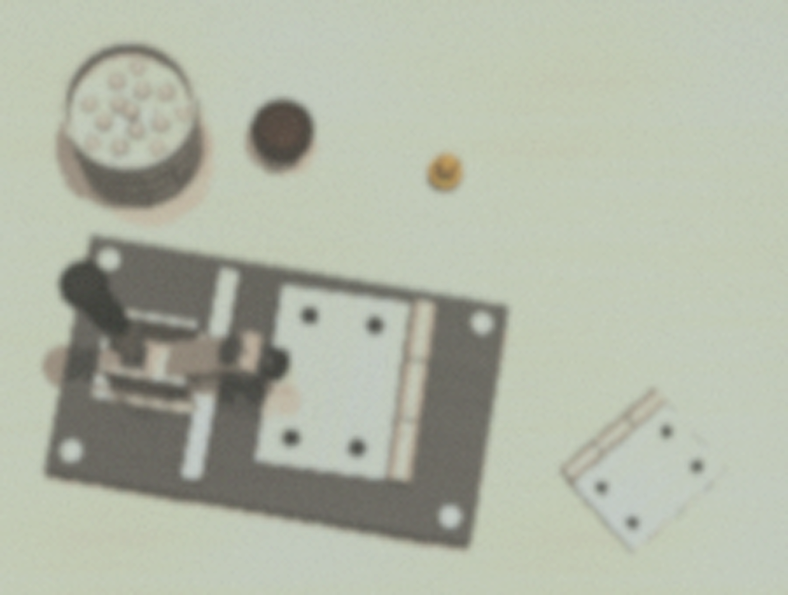

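The crop shows the leaf on the plate: straight edge toward the fence at crop x≈256–282, barrel at x≈408–436. It lies between the small one and the large one in size, so the choice stands. Plate corners in the crop: (92,237), (508,307), (468,548), (45,474).

```bash
cat > m2.py <<'E'
from h import *
np.set_printoptions(precision=1,suppress=True)
s=load('top')
P=lambda u,v,z:onz(s,225+(u+.5)/3.5-.5,110+(v+.5)/3.5-.5,z)
def fit(L,W):  # rigid 2D fit (cv2 no-scale via SVD)
    L=np.array(L,float);W=np.array(W)[:,:2];l=L.mean(0);w=W.mean(0)
    U,S,V=np.linalg.svd((L-l).T@(W-w));R=V.T@np.diag([1,np.linalg.det(V.T@U.T)])@U.T
    t=w-R@l;return np.arctan2(R[1,0],R[0,0]),t,(W-(L@R.T+t)),R
pc=[P(92,237,18),P(508,307,18),P(468,548,18),P(45,474,18)]
print('sizes',[np.linalg.norm(pc[i]-pc[i-1]) for i in range(4)])
# jig +y ~ world +y; far x side = top of image -> jig +x
a,t,r,R=fit([(75,95),(75,-165),(-75,-165),(-75,95)],pc);print('jig ang',a,'t',t,'res\n',r)
J=lambda p:R.T@(p[:2]-t)
for n,q in dict(fence_a=(239,270,30),fence_b=(203,480,30)).items(): print(n,J(P(*q)))
lc=[P(282,287,24),P(256,460,24),P(436,302,26),P(408,481,26)]
print('leaf sizes',np.linalg.norm(lc[0]-lc[1]),np.linalg.norm(lc[2]-lc[3]))
b,lt,lr,_=fit([(55,47.5),(-55,47.5),(55,-47.5),(-55,-47.5)],lc)
print('leaf ang rel',b-a,'jig pos',J(np.array(lt)),'res\n',lr)
for n,q in dict(tin=(130,108,85),knob=(282,130,35),fit=(446,170,34)).items(): p=P(*q);print(n,p,J(p))
W=lambda x,y:R@[x,y]+t
print('pivot',W(0,50),'tip',W(0,50+140*np.sin(.1)))
np.savez('jig.npz',R=R,t=t,a=a)
for z,y in((75+139.3,50+14),):
    X=np.r_[W(0,y),z]; print('tip pix',proj(s,X))
    print('side tip pix',proj(load('side'),X))
E
python3 m2.py
```

```text
sizes [np.float64(148.91425820075492), np.float64(257.9720074201427), np.float64(149.72583293899277), np.float64(257.37126921486737)]
jig ang -0.1709928126026537 t [559.4  50.6] res
 [[-0.8 -1. ]
 [ 0.1  0.9]
 [ 0.4  1.4]
 [ 0.3 -1.3]]
fence_a [66.6  0.5]
fence_b [-63.4  -1.3]
leaf sizes 107.3639367945637 110.89807033696128
leaf ang rel 0.03320061594794754 jig pos [ 10.8 -74.6] res
 [[-2.3 -1. ]
 [ 0.4 -1. ]
 [ 1.2 -0.2]
 [ 0.7  2.3]]
tin [709.4 102.7  85. ] [138.9  76.8]
knob [711.8  14.1  35. ] [156.4 -10. ]
fit [687.1 -85.8  34. ] [ 149.  -112.7]
pivot [567.9  99.9] tip [570.3 113.7]
tip pix [248.4 191.9]
side tip pix [294.8 154.2]
```

```bash
cat > go.py <<'E'
import sys
from h import *
from scipy.spatial.transform import Rotation as Ro
np.set_printoptions(precision=2,suppress=True)
j=np.load('jig.npz');R,t,a=j['R'],j['t'],float(j['a'])
s=manip.state();q=s['tool_rot'];M=Ro.from_quat([q[1],q[2],q[3],q[0]]).as_matrix()
p=np.array(s['eef_pos'])
print('t',s['time_s'],'tcp',p,'jig',R.T@(p[:2]-t),'F_jig',np.r_[R.T@s['force'][:2],s['force'][2]],'width',round(s['width'],2))
print('tool z',M[:,2],'turn deg',np.degrees((np.arctan2(M[1,0],M[0,0])-a+np.pi)%(2*np.pi)-np.pi))
if len(sys.argv)>3:
    x,y,z=map(float,sys.argv[1:4]);print('delta tool cm',M.T@(np.r_[R@[x,y]+t,z]-p)/10)
E
python3 go.py 10 -150 231
```

```text
t 0.1 tcp [ 228.   -581.15  230.24] jig [-219.1  -678.98] F_jig [ 0.11 -0.02 -0.3 ] width 1.0
tool z [-0.  0. -1.] turn deg -58.78825285468188
delta tool cm [-33.37 -47.01   0.  ]
```

Emit:
jog_arm([
  [-2.7,-4,0,0,40],
  [-2.7,-4,0,0,40],
  [-2.7,-4,0,0,40],
  [-2.7,-4,0,0,40],
  [-2.7,-4,0,0,40],
  [-2.7,-4,0,0,40],
  [-2.7,-4,0,0,40],
  [-2.7,-4,0,0,40],
])

```text
time_s: 0.9
eef_pos: [447.7, -262.0, 231.0]
tool_rot: [-0.0, 0.826, -0.564, -0.0]
force: [-0.1, -0.7, -0.3]
width: 0.399
```

Emit:
jog_arm([
  [-2.7,-4,0,-8,40],
  [0,0,0,-8,40],
  [0,0,0,-8,40],
  [0,0,0,-8,40],
  [0,0,0,-8,40],
  [0,0,0,-8,40],
  [0,0,0,-8,40],
  [0,0,0,0,40],
])

```text
time_s: 1.7
eef_pos: [474.2, -223.9, 230.8]
tool_rot: [-0.0, 0.994, -0.11, -0.001]
force: [0.1, -0.2, -0.0]
width: 0.4
```

```bash
python3 go.py 10 -150 231
```

```text
t 1.7 tcp [ 474.24 -223.91  230.78] jig [ -37.25 -285.04] F_jig [ 0.16 -0.18 -0.02] width 0.4
tool z [-0.  0. -1.] turn deg -2.7967401111913155
delta tool cm [  4.06 -13.72  -0.02]
```

Emit:
jog_arm([
  [1.3,-4.5,0,-2.8,40],
  [1.3,-4.5,2,0,40],
  [1.3,-4.5,4,0,40],
  [0,0,4.5,0,40],
  [0,0,2.5,0,40],
  [0,0,0,0,40],
])

```text
time_s: 2.3
eef_pos: [529.7, -105.7, 104.6]
tool_rot: [-0.001, 0.996, -0.086, -0.005]
force: [-0.6, 0.7, 0.0]
width: 0.402
```

```bash
python3 go.py 10 -150 22; python3 - <<'E'
from h import *
snap('wrist','w1.png')
E
```

```text
t 2.3 tcp [ 529.66 -105.66  104.64] jig [  -2.75 -159.08] F_jig [-0.74  0.53  0.03] width 0.4
tool z [-0.01  0.   -1.  ] turn deg -0.08423852555140478
delta tool cm [ 1.36 -0.9   8.25]
```

View pics/w1.png

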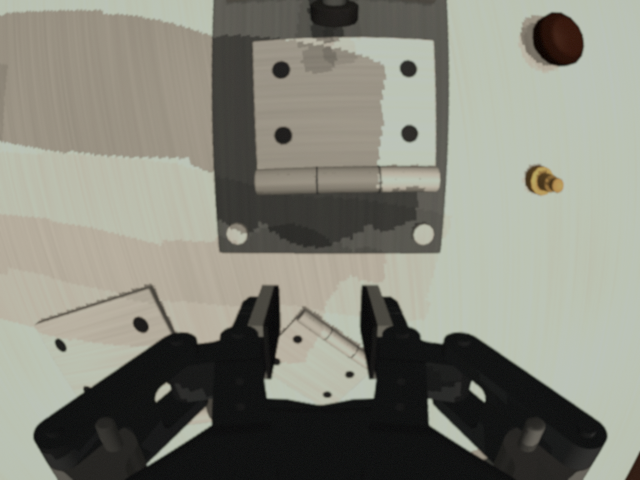

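The wrist view shows both fingers short of the plate's end. The barrel back edge runs from px (256,194) to (440,191), and the plate's -y edge from (220,252) to (440,252). I check these against the top-view measurement.

```bash
python3 - <<'E'
from h import *
np.set_printoptions(precision=1,suppress=True)
s=load('wrist');j=np.load('jig.npz')
for u,v,z in((256,194,26),(440,191,26),(220,252,18),(440,252,18),(255,41,24),(434,40,24)):
    p=onz(s,u,v,z,True);print((u,v),j['R'].T@(p[:2]-j['t']))
E
```

```text
(256, 194) [ -42.2 -125.6]
(440, 191) [  71.3 -122.8]
(220, 252) [ -70.2 -165.8]
(440, 252) [  77.4 -165.4]
(255, 41) [-42.1 -31.4]
(434, 40) [ 66.1 -28.4]
```

Emit:
jog_arm([
  [1.4,-0.9,3,0,40],
  [0,0,3,0,40],
  [0,0,1.5,0,40],
  [0,0,0.6,0,40],
  [0,0,0,0,40],
  [0,0,0,0,40],
])

```text
time_s: 2.95
eef_pos: [550.8, -101.8, 30.1]
tool_rot: [0.0, 0.996, -0.086, 0.002]
force: [-0.0, 0.2, 0.1]
width: 0.401
```

```bash
python3 go.py 10 -107 22
```

```text
t 2.95 tcp [ 550.78 -101.79   30.1 ] jig [  17.41 -151.68] F_jig [-0.07  0.18  0.13] width 0.4
tool z [ 0. -0. -1.] turn deg -0.038697480448188847
delta tool cm [-0.75 -4.47  0.81]
```

Emit:
jog_arm([
  [-0.3,0,0.4,0,40],
  [-0.2,0,0.4,0,40],
  [0,0,0,0,40],
  [0,0,0,0,40],
])

```text
time_s: 3.35
eef_pos: [543.9, -100.1, 20.2]
tool_rot: [-0.0, 0.996, -0.085, -0.0]
force: [1.1, -0.8, 0.1]
width: 0.4
```

```bash
python3 go.py 10 -107 22
```

```text
t 3.35 tcp [ 543.91 -100.09   20.17] jig [  10.35 -151.18] F_jig [ 1.2  -0.64  0.11] width 0.4
tool z [-0.  0. -1.] turn deg 0.010246591594676812
delta tool cm [-0.03 -4.42 -0.18]
```

Emit:
jog_arm([
  [0,-0.5,0,0,40],
  [0,-0.5,0,0,40],
  [0,-0.4,0,0,40],
  [0,-0.4,0,0,40],
  [0,-0.4,0,0,40],
  [0,-0.4,0,0,40],
  [0,-0.4,0,0,40],
  [0,0,0,0,40],
])

```text
time_s: 4.15
eef_pos: [549.6, -70.0, 20.2]
tool_rot: [-0.0, 0.996, -0.085, 0.0]
force: [-0.7, -2.1, -0.7]
width: 0.405
```

```bash
python3 go.py 10 -107 22
```

```text
t 4.15 tcp [549.6  -70.02  20.22] jig [  10.83 -120.57] F_jig [-0.35 -2.23 -0.69] width 0.4
tool z [ 0.  0. -1.] turn deg 0.03753628787342918
delta tool cm [-0.08 -1.36 -0.18]
```

Pushing: 2.2 N of friction, which suits the leaf's weight. I go on gently.

Emit:
jog_arm([
  [0,-0.3,0,0,40],
  [0,-0.3,0,0,40],
  [0,-0.3,0,0,40],
  [0,-0.2,0,0,40],
  [0,-0.1,0,0,40],
  [0,0,0,0,40],
])

```text
time_s: 4.75
eef_pos: [551.4, -58.5, 20.2]
tool_rot: [-0.0, 0.996, -0.085, 0.0]
force: [0.1, -2.9, -0.3]
width: 0.399
```

```bash
python3 go.py 10 -107 22
```

```text
t 4.75 tcp [551.39 -58.47  20.21] jig [  10.63 -108.89] F_jig [ 0.57 -2.83 -0.31] width 0.4
tool z [ 0.  0. -1.] turn deg 0.031009341744970248
delta tool cm [-0.06 -0.19 -0.18]
```

Emit:
jog_arm([
  [0,-0.1,0,0,40],
  [0,-0.1,0,0,40],
  [0,0,0,0,40],
])

```text
time_s: 5.05
eef_pos: [551.7, -56.7, 20.2]
tool_rot: [-0.0, 0.996, -0.085, 0.0]
force: [-1.3, -3.6, 0.1]
width: 0.399
```

Emit:
jog_arm([
  [0,-0.1,0,0,40],
  [0,-0.1,0,0,40],
  [0,0,0,0,40],
])

```text
time_s: 5.35
eef_pos: [551.7, -56.5, 20.2]
tool_rot: [0.002, 0.996, -0.086, -0.0]
force: [-2.5, -7.8, 1.1]
width: 0.396
```

```bash
python3 go.py 10 -107 22
```

```text
t 5.35 tcp [551.71 -56.46  20.24] jig [  10.61 -106.86] F_jig [-1.1  -8.08  1.12] width 0.4
tool z [-0. -0. -1.] turn deg -0.0312408224163953
delta tool cm [-0.06  0.02 -0.18]
```

Emit:
jog_arm([
  [0,-0.1,0,0,40],
  [0,-0.1,0,0,40],
  [0,0,0,0,40],
  [0,0,0,0,40],
])

```text
time_s: 5.75
eef_pos: [551.7, -56.4, 20.3]
tool_rot: [0.004, 0.996, -0.086, -0.001]
force: [-2.6, -12.3, 1.0]
width: 0.399
```

```bash
python3 go.py 10 -107 22; python3 - <<'E'
from h import *
s=snap('wrist');snap('top')
c=cv2.resize(load('top')['color'][165:285,225:385],None,fx=4,fy=4,interpolation=cv2.INTER_CUBIC)
c=cv2.convertScaleAbs(c,alpha=1.6)
cv2.imwrite('pics/w2.png',cv2.cvtColor(np.vstack([c]),cv2.COLOR_RGB2BGR))
cv2.imwrite('pics/w2w.png',cv2.cvtColor(s['color'],cv2.COLOR_RGB2BGR))
E
```

```text
t 5.75 tcp [551.71 -56.38  20.29] jig [  10.59 -106.77] F_jig [ -0.46 -12.61   0.98] width 0.4
tool z [-0.   -0.01 -1.  ] turn deg -0.09271449382514663
delta tool cm [-0.06  0.02 -0.17]
```

View pics/w2w.png

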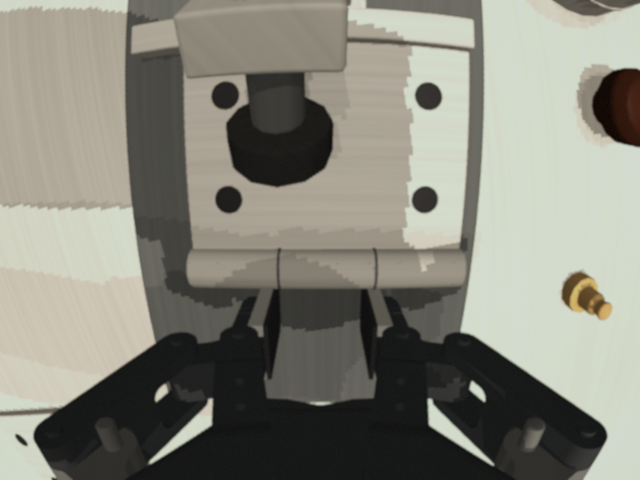

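The wrist view shows the leaf's straight edge at the fence (fence strip px y≈20–50) and the barrel parallel to it at y≈250–288. The push force rose from 3 to 12.6 N with no further motion, so the leaf is seated. I back off, rise and shut the fingers.

Emit:
jog_arm([
  [0,0.5,0,0,40],
  [0,1.5,0,0,40],
  [0,2.5,0,0,40],
  [0,0,-4,0,40],
  [0,0,-5,0,0],
  [0,0,-5,0,0],
  [0,0,-5,0,0],
  [0,0,-3,0,0],
])

```text
time_s: 6.65
eef_pos: [546.4, -97.4, 245.0]
tool_rot: [-0.0, 0.996, -0.085, 0.003]
force: [0.3, 0.2, -1.2]
width: 0.001
```

```bash
python3 go.py 0 22 240; python3 - <<'E'
from h import *
snap('top')
c=cv2.resize(load('top')['color'][165:285,225:385],None,fx=4,fy=4,interpolation=cv2.INTER_CUBIC)
c=cv2.convertScaleAbs(c,alpha=1.6)
cv2.imwrite('pics/t2.png',cv2.cvtColor(c,cv2.COLOR_RGB2BGR))
E
```

```text
t 6.65 tcp [546.43 -97.42 244.96] jig [  12.37 -148.12] F_jig [ 0.28  0.24 -1.15] width 0.0
tool z [ 0.01  0.   -1.  ] turn deg 0.030494851536817944
delta tool cm [ -1.23 -17.01   0.51]
```

View pics/t2.png

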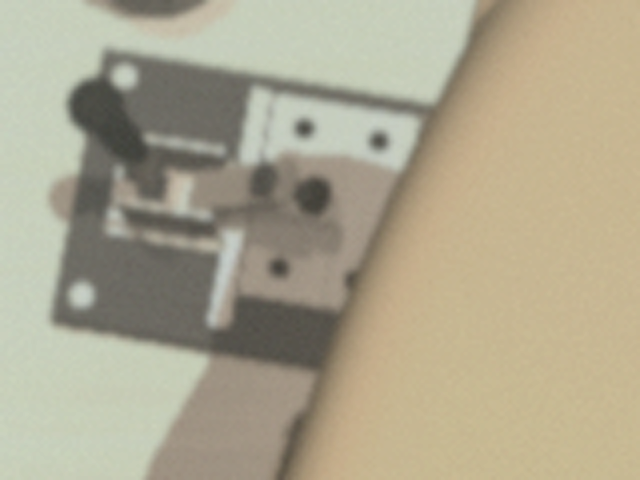

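The top view shows the leaf's edge against the fence along its whole visible length (crop (268,95) to (238,295)) with the clamp open. Now on to the handle.

Emit:
jog_arm([
  [-0.3,-4.2,0,0,0],
  [-0.3,-4.2,0,0,0],
  [-0.3,-4.2,0,0,0],
  [-0.3,-4.2,0,0,0],
  [0,0,0,0,0],
  [0,0,0,0,0],
])

```text
time_s: 7.3
eef_pos: [561.1, 71.4, 239.7]
tool_rot: [-0.0, 0.996, -0.084, -0.0]
force: [0.1, -0.2, -1.3]
width: -0.0
```

```bash
python3 go.py 0 22 176
```

```text
t 7.3 tcp [561.07  71.37 239.69] jig [-1.92 20.7 ] F_jig [ 0.1  -0.15 -1.31] width -0.0
tool z [-0.  0. -1.] turn deg 0.15209180925309598
delta tool cm [ 0.2  -0.12  6.37]
```

Emit:
jog_arm([
  [0.2,0,2.2,0,0],
  [0,0,2.2,0,0],
  [0,0,2,0,0],
  [0,0,0,0,0],
  [0,0,0,0,0],
])

```text
time_s: 7.8
eef_pos: [563.1, 69.0, 176.1]
tool_rot: [-0.0, 0.996, -0.086, -0.001]
force: [0.6, 0.3, 0.6]
width: -0.004
```

```bash
python3 go.py 0 40 176; python3 - <<'E'
import numpy as np
for v in np.arange(0,1.25,.1):
    l=.1+v;print(round(v,2),'tcp jig y,z',np.round([50+100*np.sin(l)-9*np.cos(l)-11,75+100*np.cos(l)+9*np.sin(l)],0))
E
```

```text
t 7.8 tcp [563.08  69.02 176.06] jig [ 0.46 18.73] F_jig [0.58 0.4  0.62] width -0.0
tool z [-0.  0. -1.] turn deg -0.07284980288844951
delta tool cm [-0.05 -2.13  0.01]
0.0 tcp jig y,z [ 40. 175.]
0.1 tcp jig y,z [ 50. 175.]
0.2 tcp jig y,z [ 60. 173.]
0.3 tcp jig y,z [ 70. 171.]
0.4 tcp jig y,z [ 79. 167.]
0.5 tcp jig y,z [ 88. 163.]
0.6 tcp jig y,z [ 97. 157.]
0.7 tcp jig y,z [104. 151.]
0.8 tcp jig y,z [112. 144.]
0.9 tcp jig y,z [118. 137.]
1.0 tcp jig y,z [124. 128.]
1.1 tcp jig y,z [129. 120.]
1.2 tcp jig y,z [133. 110.]
```

Emit:
jog_arm([
  [0,-1,0,0,0],
  [0,-0.7,0,0,0],
  [0,-0.5,0,0,0],
  [0,-0.5,0,0,0],
  [0,-0.5,0,0,0],
  [0,0,0,0,0],
])

```text
time_s: 8.4
eef_pos: [569.5, 99.5, 177.1]
tool_rot: [0.004, 0.996, -0.085, 0.001]
force: [-0.2, -8.4, 1.3]
width: -0.001
```

```bash
python3 go.py 0 60 173
```

```text
t 8.4 tcp [569.52  99.47 177.05] jig [ 1.63 49.84] F_jig [ 1.24 -8.31  1.31] width -0.0
tool z [ 0.   -0.01 -1.  ] turn deg -0.011372680461485932
delta tool cm [-0.16 -1.02  0.4 ]
```

Emit:
jog_arm([
  [0,-1,0.3,0,0],
  [0,-1,0.3,0,0],
  [0,-0.9,0.4,0,0],
  [0,-0.9,0.4,0,0],
  [0,-0.9,0.6,0,0],
  [0,0,0,0,0],
])

```text
time_s: 9.0
eef_pos: [578.1, 149.2, 157.0]
tool_rot: [-0.0, 0.996, -0.085, 0.001]
force: [1.3, -0.9, 5.0]
width: 0.002
```

```bash
python3 go.py 0 104 151
```

```text
t 9.0 tcp [578.08 149.19 157.  ] jig [  1.6  100.29] F_jig [ 1.42 -0.67  4.98] width 0.0
tool z [ 0.  0. -1.] turn deg 0.10037729311130245
delta tool cm [-0.16 -0.37  0.6 ]
```

Emit:
jog_arm([
  [-0.1,-0.5,0.6,0,0],
  [0,-0.7,0.7,0,0],
  [0,-0.6,0.7,0,0],
  [0,-0.6,0.9,0,0],
  [0,-0.5,0.8,0,0],
  [0,0,0,0,0],
])

```text
time_s: 9.6
eef_pos: [578.7, 177.1, 116.5]
tool_rot: [0.0, 0.996, -0.085, -0.002]
force: [0.5, -1.6, -0.3]
width: 0.001
```

```bash
python3 go.py 0 133 110
```

```text
t 9.6 tcp [578.66 177.06 116.55] jig [ -2.58 127.85] F_jig [ 0.78 -1.47 -0.32] width 0.0
tool z [-0.01 -0.   -1.  ] turn deg 0.06815874027360815
delta tool cm [ 0.26 -0.52  0.65]
```

Contact force is gone, so the handle seems to have snapped over. I retreat up and back toward jig -y, then look.

Emit:
jog_arm([
  [0,0,-3,0,0],
  [0,0,-5,0,0],
  [0,0,-5,0,0],
  [0,2,-4,0,0],
  [0,4,0,0,0],
  [0,4,0,0,0],
  [0,4,0,0,0],
  [0,4,0,0,0],
])

```text
time_s: 10.4
eef_pos: [549.4, -2.1, 289.1]
tool_rot: [-0.0, 0.996, -0.085, -0.0]
force: [0.7, -0.1, 0.0]
width: 0.004
```

Emit:
jog_arm([
  [0,4.5,0,0,0],
  [0,4.5,0,0,0],
  [0,4.5,0,0,0],
  [0,4.5,0,0,0],
  [0,4.5,0,0,0],
  [0,0,0,0,0],
  [0,0,0,0,0],
])

```text
time_s: 11.1
eef_pos: [511.3, -223.2, 288.7]
tool_rot: [-0.001, 0.996, -0.087, -0.001]
force: [0.3, 0.9, -0.7]
width: 0.0
```

```bash
python3 go.py; python3 - <<'E'
from h import *
a=snap('top')['color'][100:290,215:455];b=snap('side')['color'][130:340,240:430]
c=np.hstack([cv2.resize(a,(460,364)),cv2.resize(b,(330,364))])
cv2.imwrite('pics/end.png',cv2.cvtColor(cv2.convertScaleAbs(c,alpha=1.4),cv2.COLOR_RGB2BGR))
j=np.load('jig.npz');s=load('side')
for v in(1.0,1.35):
    y=50+140*np.sin(.1+v);z=75+140*np.cos(.1+v);X=np.r_[j['R']@[0,y]+j['t'],z]
    for n,o,f in(('side',(240,130),(330/190,364/210)),('top',(215,100),(460/240,364/190))):print(v,n,(proj(load(n),X)-o)*f+((460,0) if n=='side' else (0,0)))
E
```

```text
t 11.1 tcp [ 511.31 -223.19  288.72] jig [  -0.84 -278.02] F_jig [ 0.17  0.99 -0.66] width 0.0
tool z [-0.  0. -1.] turn deg -0.130332606334056
1.0 side [533.48921789  31.92985573]
1.0 top [-35.79482976 174.90368027]
1.35 side [533.27075336  53.45983554]
1.35 top [-40.73324634 182.93207238]
```

View pics/end.png

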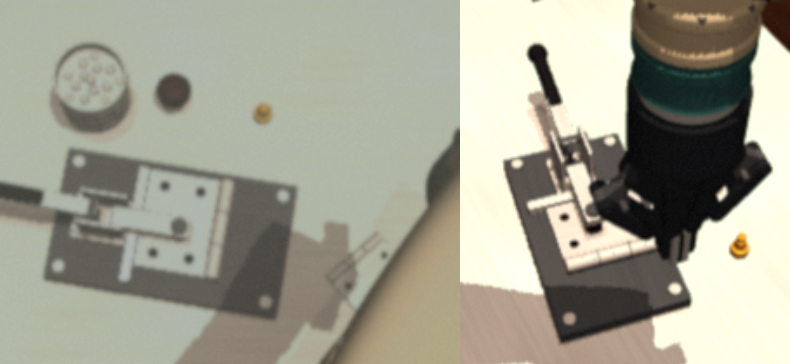

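The ball in the side panel is at (537,53). That fits 1.35 rad (predicted row 53.5), not 1.0 (row 32). The bar is level with its foot on the leaf, the leaf is flush with the fence, the bystanders are in place, and the arm is clear.

```bash
python3 -c "
from station import manip
print(manip.sign_off())"
```

```text
the job is handed in; nothing more can be done
None
```

I slid the middle-sized leaf about 28 mm along the plate with the half-open fingertips until it stopped against the fence. I then pushed the clamp handle over its dead point with the shut fingertips, and it snapped into lock. The job was handed in at about 11 s of the 53 s allowed; the hand-in reports no verdict.

- **Leaf:** the push force rose from about 3 N to 12.6 N with no further motion. The finger stop agreed with the leaf's home position to about 1 mm, and the top view showed the edge flush with the fence.
- **Clamp:** the contact force vanished past the dead point. In the side view the ball sat at row 53, against 53.5 predicted for 1.35 rad and 32 for 1.0 rad. The foot is seen on the leaf, but I could not measure its force on it.
- **Bystanders and arm:** the tin, knob and fitting look unmoved by eye (not measured), and the arm was well clear with no contact force. No check failed or disagreed.

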